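# Look under both tin lids and set out the brass thumb nut

### The job

Take the lids off both closed parts tins to see what each one holds, laying each lid flat on the desk with its knob up, clear of its tin. Only then take the brass thumb nut out of the tin that has it and set it down gently in the cream porcelain dish. Leave both tins open.

Things in the scene. Friction and masses are not known exactly. Their poses are not given: they have to be found in the camera images.
- lid_a_knob (a point): Centre of the black knob (upright, 20 mm across, 28 mm tall) on one of two identical green round tin lids. Lid plate: 112 mm across, its top 14 mm below this point. A 96 mm plug reaches 5 mm into the tin with 4 mm play, so the loose 120 g lid lifts straight off; its underside is 23 mm below this point. z is up along the knob. Which lid is left or right changes.
- lid_b_knob (a point): Knob centre of the other lid, the same in every way. Each lid starts centred on a grey round tin fixed to the desk: outside 110 mm across, 34 mm tall, inside 104 mm across, floor 4 mm thick. From each tin sideways, away from y = 0 (the robot's midline), the desk is bare to 190 mm from the tin's centre. Fixed fittings under 75 mm tall stand farther out in x than the tins.
- nut_center (a point): Centre of the brass thumb nut: knurled upright cylinder 26 mm across, 22 mm tall, about 60 g, standing loose on the floor of one of the two tins (either one), within 6 mm of the tin's centre, hidden by the lid. The other tin holds a black thumb nut of the same size, screwed down fast on a stud; it is not wanted.
- dish: Shallow cream porcelain valve base used as a dish, fixed to the desk: round, outside 100 mm across, 16 mm tall, inside 88 mm across, inner floor 6 mm above the desk. Origin at the centre of its underside, on the desk (z = 0).

How it is judged:
On the way:
1. both lids are off and clear of their tins, with the brass nut still in its tin (distance of each of lid_a_knob, lid_b_knob from where it was at the start of the episode above 0.09 m and height (world z) of nut_center below 0.022 m and horizontal distance between nut_center and dish above 0.06 m), for 0.2 s.
At the end, for the whole second after the job is handed in: The brass nut lies at rest in the dish (its centre within 34 mm of the dish's axis, below 24 mm over the desk), and both lids lie flat on the desk, knob up within 10 degrees, knob centre below 33 mm, more than 90 mm from where they started (horizontal distance between nut_center and dish below 0.034 m and height (world z) of nut_center below 0.024 m and linear speed of nut below 0.03 m/s and height (world z) of each of lid_a_knob, lid_b_knob below 0.033 m and angle between each of lid_a_knob, lid_b_knob's own z axis and vertical below 0.17 rad and distance of each of lid_a_knob, lid_b_knob from where it was at the start of the episode above 0.09 m); the robot touches nothing.
It fails at once if the brass nut is dropped or thrown into the dish (faster than 0.7 m/s there, a fall of about 25 mm) (horizontal distance between nut_center and dish below 0.05 m and height (world z) of nut_center below 0.07 m and linear speed of nut above 0.7 m/s).
It also fails if it takes over 64 s, if anything falls off the work surface, if the arm or the gripper's body presses on something with over 40 N, if the wrist force passes 120 N, or if a joint passes its speed limit or range.

### The arm

A 6-joint arm with a two-finger parallel gripper is mounted at the origin on the work surface. World frame = base frame: x ahead of the robot, y to its left, z up, the work surface at z = 0. Lengths are in m, angles in rad, forces in N, time in s.
With the tool pointing down it reaches from about 0.35 to 0.975 m from the base axis. Payload 17.4 kg.
Tool frame: the origin (TCP) lies at the very end of the fingers, on their centre line; the grasp point (between the pads) lies 19 mm behind it; z points along the fingers, y is the line along which they close (so a half turn about z gives the same grasp; the last joint's range is limited). The gripper opens to 85 mm and grips with 20 to 120 N. Pads are 22 mm wide; open, the fingers measure 114 mm over their backs; the gripper's body (76 mm by 85 mm) begins 54 mm behind the grasp point. The pads swing forward as they close: fully open they stand 13 mm farther back than shut.
Start: joints at [1.311, 0.116, 1.442, -0, 1.584, -0.038], TCP at [0.148, 0.658, 0.231] pointing down, gripper open.
Joint ranges: [-2.83, 2.83], [-0.83, 2.19], [0.07, 2.5], [-1.14, 4.28], [0.01, 3], [-2.97, 2.97]. Speed limits (rad/s): [1.89, 1.89, 2.22, 3.14, 3.14, 3.14].

### API

Orientations are given as a unit quaternion [x, y, z, w].
In Python, from station import env gives the robot as it stands.
- The arm moves only by the shell command python3 -m handwheel 'ROWS' [FORCE]. ROWS is JSON, a list of rows, each a list of 3 entries, a list of its own where there are three numbers: the turn, a rotation vector about the tool's x, y, z in rad, then the shift along the tool's x, y, z in mm, then the finger opening in mm, from 0 to 85.4. In form: [[[rx, ry, rz], [x, y, z], claw], ...]. A call has 1 to 20 rows; each row shifts and turns the commanded pose from where the row before left it, along the tool's axes as they then stand; what a row does not reach is not made up. A row lasts 1/12 s, in which the tool goes at most 41.7 mm and 7.16 degrees, less where a joint would pass 70% of its speed; a pose out of reach is approached as far as the arm can. A call with a gripper value outside its range is refused whole. The fingers move at their own pace and stop on an object; FORCE is the grip in N (left out, the last holds). Time passes only in rows, so rows that do not move let the fingers close. It gives the time, the measured TCP pose, the force, the opening and the grip force at its end, in the units of the state.
- env.get_obs(): the state, without advancing time (a new reading comes with each control period).
- env.capture(name): name is "side" or "top"; returns (picture, depth): 420x560x3 uint8, red, green, blue; 420x560 float32, m along the optical axis (not along the pixel's ray), 0 where there is no reading.
- env.camera_model(name): a dict with "fx", "fy", "cx", "cy" (pixels), "k1" (the pictures are not rectified: a ray, as slopes to the right and down, at radius r is drawn at 1 + k1 r^2 times it, then the intrinsics apply), "cam_to_world" (4x4, takes a point from camera to world coordinates). Camera axes: x right, y up, looking along -z (the intrinsics and any distortion apply to the point x, -y, -z); pixel columns grow to the right and rows downward; lengths in m; the calibration is good to about 2 mm. A picture is of the moment at which its call begins. camera_model takes no time and is no camera call.
- env.hand_in(): hands the job in; it is judged then, once.
Trained networks look in the newest picture that a camera, given by its name, has taken for a name from the list of things; names that differ only in an ending like _2 or _b are one class to them, and where a whole thing is asked for, a point or a joint stands for the part that bears it (a point fixed in the world has none). Each returns a list of dicts, best first, with "p" (0 to 1); they miss things now and then, are a little off and sometimes report something else, mostly with a low value. They report only what shows in the picture. A call takes as long as a camera call.
- env.boxes_of(camera, query): "bbox" ([left, top, width, height] in pixels, round what is visible of it).
- env.silhouettes(camera, query): "region" (420x560 bool, what is visible of it) and "bbox" ([left, top, width, height] in pixels, round what is visible of it).
The state is a dict: "clock": time; "q": joint angles; "qd": joint speeds; "effort": joint torques, N m; "tool_pos": TCP position; "eef_rot": TCP orientation; "force": force on the tool from outside, world axes, zero at the start; "wrist_torque": the same for the moment, N m; "grip_width": finger opening in m; "grasp_force": force on a finger pad.
Only numpy, scipy, OpenCV 4.12 (cv2) and the standard library are available. Lean on these libraries where they do the work, as an engineer would, in place of code of your own. Each camera call takes 0.05 s, during which the arm holds its last target. There are 200 camera calls.

## Working session

There is one attempt and no reset: what is moved stays moved. The work goes in short steps, Python scripts to look and compute and a shell command to move; the robot and the scene stay as the last step left them, time stands still between calls to the robot, and variables do not carry over. Pictures are saved under pics/ and viewed, at most 10 in all, crops included, and the job is handed in when it is done.

```bash
mkdir -p pics; ls
cat > h.py <<'E'
import numpy as np, cv2
from station import env
def world(cam,u,v,d):
    m=env.camera_model(cam)
    K=np.array([[m['fx'],0,m['cx']],[0,m['fy'],m['cy']],[0,0,1.]])
    p=cv2.undistortPoints(np.array([[[u,v]]],float),K,np.array([m['k1'],0,0,0,0.]))
    # tool: k1 applied to undistorted slopes = OpenCV model
    x,y=p[0,0]; return (np.array(m['cam_to_world'])@[x*d,-y*d,-d,1])[:3]
def cloud(cam,depth,mask):
    m=env.camera_model(cam)
    K=np.array([[m['fx'],0,m['cx']],[0,m['fy'],m['cy']],[0,0,1.]])
    v,u=np.nonzero(mask&(depth>0)); d=depth[v,u]
    p=cv2.undistortPoints(np.stack([u,v],1).astype(float)[:,None],K,np.array([m['k1'],0,0,0,0.]))[:,0]
    return (np.c_[p[:,0]*d,-p[:,1]*d,-d,np.ones(len(d))]@np.array(m['cam_to_world']).T)[:,:3]
def save(name,im): cv2.imwrite('pics/'+name,im[...,::-1])
E
python3 - <<'E'
from h import *
o=env.get_obs(); print({k:np.round(v,3) for k,v in o.items()})
for c in('top','side'):
    im,d=env.capture(c); save(c+'0.png',im)
    print(c,np.round(env.camera_model(c)['cam_to_world'],3).tolist())
    for q in('lid_a_knob','dish'):
        for s in env.silhouettes(c,q)[:4]:
            P=cloud(c,d,s['region'])
            print(q,round(s['p'],2),s['bbox'],len(P),*(np.round(np.percentile(P,k,axis=0),3) for k in (2,50,98)) if len(P) else '')
E
cd pics; python3 -c "
import cv2;cv2.imwrite('both0.png',cv2.resize(cv2.vconcat([cv2.imread('top0.png'),cv2.imread('side0.png')]),(400,600)))"
```

```text
pics
{'clock': np.float64(0.0), 'q': array([ 1.311,  0.116,  1.442,  0.   ,  1.584, -0.038]), 'qd': array([-0.   , -0.001,  0.001, -0.001, -0.001, -0.002]), 'effort': array([ 1.0000e-03, -7.3197e+01, -6.3250e+01, -0.0000e+00,  6.0000e-03,
       -0.0000e+00]), 'tool_pos': array([0.148, 0.658, 0.231]), 'eef_rot': array([ 0.111,  0.994, -0.001, -0.   ]), 'force': array([-0.042,  0.413, -0.195]), 'wrist_torque': array([ 0.026, -0.026,  0.001]), 'grasp_force': np.float64(0.0), 'grip_width': np.float64(0.085)}
top [[-0.018, 0.983, -0.181, 0.434], [-1.0, -0.019, -0.007, 0.002], [-0.01, 0.181, 0.983, 0.71], [0.0, 0.0, 0.0, 1.0]]
lid_a_knob 0.78 [319.2, 204.8, 64.9, 64.7] 3224 [ 0.462 -0.163  0.005] [ 0.511 -0.112  0.038] [ 0.564 -0.063  0.066]
dish 0.62 [232.6, 137.6, 56.9, 53.3] 2138 [0.607 0.003 0.004] [0.654 0.048 0.007] [0.698 0.091 0.017]
side [[-0.931, 0.247, -0.268, 0.332], [-0.364, -0.664, 0.652, 0.569], [-0.017, 0.705, 0.709, 0.667], [0.0, 0.0, 0.0, 1.0]]
dish 0.97 [212.1, 214.6, 49.7, 40.6] 1881 [0.606 0.005 0.003] [0.653 0.049 0.006] [0.698 0.098 0.017]
```

View pics/top0.png

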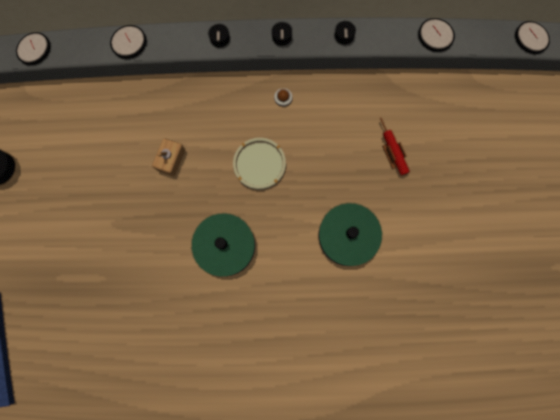

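View pics/side0.png

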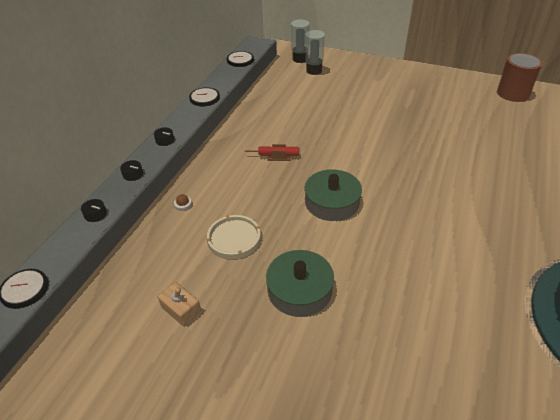

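The top picture shows green lids centred near (224,245) and (351,235), with the dish at (260,164). The side picture shows the lids near (300,282) and (333,194) and the dish at (234,237). The network found only one lid, so I'll locate both by colour and depth.

Run:
```python
from h import *
for c in('top','side'):
    im,d=env.capture(c)
    hsv=cv2.cvtColor(im,cv2.COLOR_RGB2HSV)
    P=cloud(c,d,np.ones(d.shape,bool))
    for s in(1,-1):
        A=P[(P[:,0]>.4)&(P[:,0]<.62)&(s*P[:,1]>.04)&(s*P[:,1]<.2)]
        L=A[(A[:,2]>.033)&(A[:,2]<.044)]; k=A[A[:,2]>.056]
        lo,hi=np.percentile(L,1,axis=0),np.percentile(L,99,axis=0)
        (cc,r)=cv2.minEnclosingCircle(L[:,:2].astype(np.float32))
        print(c,s,'plate mid',np.round((lo+hi)/2,4),'size',np.round(hi-lo,3),'knob med',np.round(np.median(k,axis=0),4),np.round((k.min(0)+k.max(0))/2,4),k[:,2].max(),len(k))
    A=P[(P[:,0]>.59)&(P[:,0]<.72)&(abs(P[:,1]-.048)<.065)&(P[:,2]>.011)&(P[:,2]<.022)]
    lo,hi=np.percentile(A,1,axis=0),np.percentile(A,99,axis=0); print(c,'dish',(lo+hi)/2,hi-lo)
```

```text
top 1 plate mid [0.4994 0.1114 0.0382] size [0.105 0.105 0.005] knob med [0.4995 0.1103 0.0661] [0.499  0.1109 0.0625] 0.06891049429606344 117
top -1 plate mid [ 0.5131 -0.1132  0.0383] size [0.105 0.103 0.006] knob med [ 0.5124 -0.1126  0.0659] [ 0.5134 -0.1129  0.0627] 0.06877095955315082 107
top dish [0.65283045 0.04728123 0.01508079] [0.09661889 0.09735052 0.00780751]
side 1 plate mid [0.4991 0.114  0.0374] size [0.104 0.106 0.006] knob med [0.4985 0.1163 0.0648] [0.4995 0.114  0.0619] 0.06775618193587907 128
side -1 plate mid [ 0.5129 -0.1102  0.0374] size [0.105 0.107 0.006] knob med [ 0.5126 -0.1072  0.0641] [ 0.5137 -0.1106  0.0618] 0.06748477618324178 91
side dish [0.65263572 0.04995779 0.0142759 ] [0.0966562  0.09762743 0.0063832 ]
```

```bash
python3 -m handwheel '[[[0,0,-0.1112],[0,0,0],50],[[0,0,-0.1112],[0,0,0],50],[[0,0,0],[-19.5,-30.3,0],50],[[0,0,0],[-19.5,-30.3,0],50],[[0,0,0],[-19.5,-30.3,0],50],[[0,0,0],[-19.5,-30.3,0],50],[[0,0,0],[-19.5,-30.3,0],50],[[0,0,0],[-19.5,-30.3,0],50],[[0,0,0],[-19.5,-30.3,0],50],[[0,0,0],[-19.5,-30.3,0],50],[[0,0,0],[-19.5,-30.3,0],50],[[0,0,0],[-19.5,-30.3,0],50],[[0,0,0],[-19.5,-30.3,0],50],[[0,0,0],[-19.5,-30.3,0],50],[[0,0,0],[-19.5,-30.3,0],50],[[0,0,0],[-19.5,-30.3,0],50],[[0,0,0],[-19.5,-30.3,0],50],[[0,0,0],[-19.5,-30.3,0],50],[[0,0,0],[-19.5,-30.3,0],50],[[0,0,0],[-19.5,-30.3,0],50]]' 40
python3 -m handwheel '[[[0,0,0],[0,0,25],50],[[0,0,0],[0,0,25],50],[[0,0,0],[0,0,25],50],[[0,0,0],[0,0,25],50],[[0,0,0],[0,0,0],50],[[0,0,0],[0,0,0],50]]'
```

```text
clock: 2.07
tool_pos: [0.5005, 0.1115, 0.2316]
eef_rot: [-0.0, 1.0, 0.0, 0.0]
force: [0.9, 1.0, -0.2]
grip_width: 0.0498
grasp_force: 0.0
clock: 2.57
tool_pos: [0.4994, 0.1132, 0.1311]
eef_rot: [-0.0, 1.0, -0.0, -0.001]
force: [1.6, 0.4, 0.7]
grip_width: 0.0502
grasp_force: 0.0
```

```bash
python3 -m handwheel '[[[0,0,0],[0,0,22],50],[[0,0,0],[0,0,22],50],[[0,0,0],[0,0,20],50],[[0,0,0],[0,0,15],50],[[0,0,0],[0,0,8],50],[[0,0,0],[0,0,0],50],[[0,0,0],[0,0,0],15],[[0,0,0],[0,0,0],15],[[0,0,0],[0,0,0],15],[[0,0,0],[0,0,0],15],[[0,0,0],[0,0,0],15],[[0,0,0],[0,0,0],15]]' 40
```

```text
clock: 3.57
tool_pos: [0.5007, 0.1135, 0.0462]
eef_rot: [-0.0, 1.0, 0.0, 0.001]
force: [-0.9, 0.4, 7.4]
grip_width: 0.0185
grasp_force: 38.8
```

```bash
python3 -m handwheel '[[[0,0,0],[0,0,-10],15],[[0,0,0],[0,0,-15],15],[[0,0,0],[0,0,-15],15],[[0,0,0],[0,25,0],15],[[0,0,0],[0,25,0],15],[[0,0,0],[0,25,0],15],[[0,0,0],[0,25,0],15],[[0,0,0],[0,25,0],15],[[0,0,0],[0,0,0],15],[[0,0,0],[0,0,0],15]]'
python3 - <<'E'
from h import *
for c in('top','side'):
    im,d=env.capture(c); save(c+'1.png',im)
    globals()[c]=im
save('b1.png',np.hstack([top[60:330,100:420],side[100:370,150:470]]))
E
```

```text
clock: 4.4
tool_pos: [0.4998, 0.2393, 0.0853]
eef_rot: [-0.001, 1.0, 0.0, 0.0]
force: [0.3, -0.1, -0.4]
grip_width: 0.0183
grasp_force: 39.3
```

View pics/b1.png

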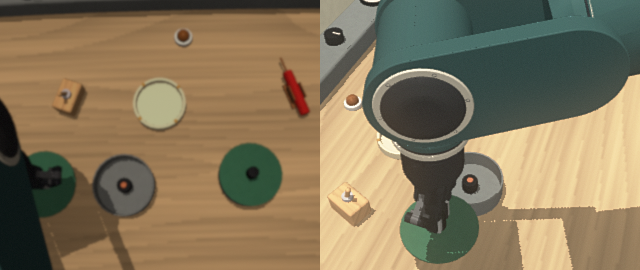

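The lid is held level at crop (50,183). The open left tin at (124,186) shows the black nut on its stud, so the brass nut should be in the right tin. Next I lower the lid.

```bash
python3 -m handwheel '[[[0,0,0],[0,0,20],15],[[0,0,0],[0,0,20],15],[[0,0,0],[0,0,15],15],[[0,0,0],[0,0,8],15],[[0,0,0],[0,0,4],15],[[0,0,0],[0,0,0],15],[[0,0,0],[0,0,0],15]]'
```

```text
clock: 5.08
tool_pos: [0.5003, 0.238, 0.0182]
eef_rot: [-0.0, 1.0, 0.0, 0.0]
force: [-0.4, -0.8, -1.6]
grip_width: 0.0183
grasp_force: 39.7
```

```bash
python3 -m handwheel '[[[0,0,0],[0,0,1],15],[[0,0,0],[0,0,0],15],[[0,0,0],[0,0,0],50],[[0,0,0],[0,0,0],50],[[0,0,0],[0,0,0],50],[[0,0,0],[0,0,0],50],[[0,0,0],[0,0,-10],50],[[0,0,0],[0,0,-25],50],[[0,0,0],[0,0,-30],50],[[0,0,0],[0,0,-30],50],[[0,0,0],[0,0,0],50]]'
```

```text
clock: 6.0
tool_pos: [0.5018, 0.2392, 0.1183]
eef_rot: [-0.0, 1.0, 0.002, 0.004]
force: [1.6, 0.8, 1.4]
grip_width: 0.0497
grasp_force: 0.0
```

```bash
python3 -m handwheel '[[[0,0,0],[-1,-25,0],50],[[0,0,0],[-1,-25,0],50],[[0,0,0],[-1,-25,0],50],[[0,0,0],[-1,-25,0],50],[[0,0,0],[-1,-25,0],50],[[0,0,0],[-1,-25,0],50],[[0,0,0],[-1,-25,0],50],[[0,0,0],[-1,-25,0],50],[[0,0,0],[-1,-25,0],50],[[0,0,0],[-1,-25,0],50],[[0,0,0],[-1,-25,0],50],[[0,0,0],[-1,-25,0],50],[[0,0,0],[-1,-25,0],50],[[0,0,0],[0,-25,0],50],[[0,0,0],[0,0,0],50],[[0,0,0],[0,0,0],50]]'
python3 - <<'E'
from h import *
im,d=env.capture('side'); save('s2.png',im)
P=cloud('side',d,np.ones(d.shape,bool)); A=P[(abs(P[:,0]-.5)<.07)&(P[:,1]>.175)&(P[:,1]<.31)&(P[:,2]<.08)]
L=A[(A[:,2]>.004)&(A[:,2]<.016)]; k=A[A[:,2]>.025]; print(np.percentile(L,1,axis=0),np.percentile(L,99,axis=0),np.median(k,axis=0),k[:,2].max())
print(env.get_obs()['tool_pos'])
E
```

```text
clock: 7.33
tool_pos: [0.5129, -0.1126, 0.1117]
eef_rot: [0.001, 1.0, -0.0, 0.0]
force: [-0.2, 1.2, -0.6]
grip_width: 0.0499
grasp_force: 0.0
[0.44639518 0.18803255 0.00584787] [0.55095094 0.2929262  0.01119204] [0.49801852 0.24210252 0.03572737] 0.03918880989537321
[ 0.51293191 -0.11184396  0.11166951]
```

View pics/s2.png

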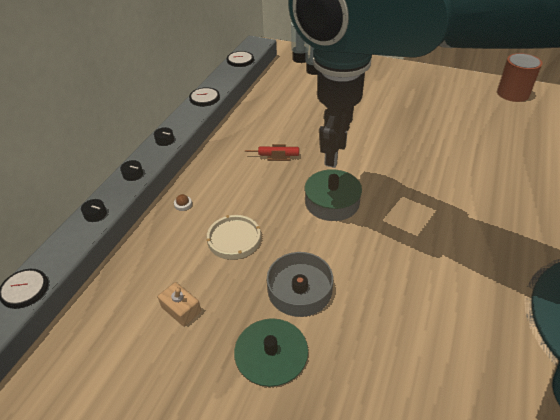

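The first lid lies flat at (271,351), clear of its tin, and the gripper is above the second knob at (334,182). Now I grasp the second lid.

```bash
python3 -m handwheel '[[[0,0,0],[0,0,20],50],[[0,0,0],[0,0,20],50],[[0,0,0],[0,0,15],50],[[0,0,0],[0,0,9],50],[[0,0,0],[0,0,0],50],[[0,0,0],[0,0,0],15],[[0,0,0],[0,0,0],15],[[0,0,0],[0,0,0],15],[[0,0,0],[0,0,0],15],[[0,0,0],[0,0,0],15],[[0,0,0],[0,0,0],15]]' 40
python3 -m handwheel '[[[0,0,0],[0,0,-10],15],[[0,0,0],[0,0,-15],15],[[0,0,0],[0,0,-15],15],[[0,0,0],[0,-25,0],15],[[0,0,0],[0,-25,0],15],[[0,0,0],[0,-25,0],15],[[0,0,0],[0,-25,0],15],[[0,0,0],[0,-25,0],15],[[0,0,0],[0,0,0],15],[[0,0,0],[0,0,0],15]]'
```

```text
clock: 8.3
tool_pos: [0.5136, -0.1117, 0.0487]
eef_rot: [-0.0, 1.0, -0.0, 0.001]
force: [-1.7, 2.4, 7.2]
grip_width: 0.0184
grasp_force: 39.3
clock: 9.13
tool_pos: [0.5129, -0.2377, 0.088]
eef_rot: [0.001, 1.0, -0.0, 0.0]
force: [0.1, -0.1, -1.1]
grip_width: 0.0179
grasp_force: 39.4
```

```bash
python3 -m handwheel '[[[0,0,0],[0,0,20],15],[[0,0,0],[0,0,20],15],[[0,0,0],[0,0,15],15],[[0,0,0],[0,0,8],15],[[0,0,0],[0,0,4],15],[[0,0,0],[0,0,1],15],[[0,0,0],[0,0,0],15]]'
python3 - <<'E'
from h import *
im,d=env.capture('side')
P=cloud('side',d,np.ones(d.shape,bool)); A=P[(abs(P[:,0]-.513)<.08)&(P[:,1]<-.17)&(P[:,1]>-.31)&(P[:,2]<.08)]
L=A[(A[:,2]>.004)&(A[:,2]<.022)]; print(np.percentile(L,[1,50,99],axis=0))
hs,_=np.histogram(L[:,2],bins=np.arange(.004,.0221,.001)); print(hs)
T=P[(abs(P[:,0]-.513)<.04)&(abs(P[:,1]+.111)<.04)&(P[:,2]>.012)&(P[:,2]<.04)]
print('nut',len(T),T.min(0),T.max(0),np.median(T,axis=0)); print(env.get_obs()['force'])
E
```

```text
clock: 9.72
tool_pos: [0.5135, -0.2365, 0.0201]
eef_rot: [-0.001, 1.0, -0.0, 0.0]
force: [-0.7, -0.3, -0.7]
grip_width: 0.0181
grasp_force: 39.3
[[ 0.46022255 -0.28375875  0.00567416]
 [ 0.50354863 -0.22750178  0.00873809]
 [ 0.56594035 -0.19038296  0.01458402]]
[  2  18  74 197 325 258 128  29   7   4   1   1   1   1   0   0   6   2]
nut 241 [ 0.47312787 -0.15071616  0.01219633] [ 0.55296571 -0.07116596  0.03434135] [ 0.51110176 -0.11024141  0.02412212]
[-0.31519117 -0.84064984  0.24938138]
```

The plate top is at about 9 mm, so the lid is on the desk. I'll release it, rise, and move a little aside to look at the nut.

```bash
python3 -m handwheel '[[[0,0,0],[0,0,1],15],[[0,0,0],[0,0,0],50],[[0,0,0],[0,0,0],50],[[0,0,0],[0,0,0],50],[[0,0,0],[0,0,0],50],[[0,0,0],[0,0,-10],50],[[0,0,0],[0,0,-25],50],[[0,0,0],[0,0,-30],50],[[0,0,0],[0,0,-25],50],[[0,0,0],[0,0,0],50]]'
python3 - <<'E'
from h import *
ims=[]
for c in('top','side'):
    im,d=env.capture(c); ims.append(im)
    P=cloud(c,d,np.ones(d.shape,bool))
    T=P[(abs(P[:,0]-.513)<.035)&(abs(P[:,1]+.111)<.035)&(P[:,2]>.021)&(P[:,2]<.03)]
    if len(T): print(c,'nut top',len(T),T.min(0),T.max(0),np.median(T,axis=0))
    for s in env.silhouettes(c,'nut_center')[:3]:
        Q=cloud(c,d,s['region']); print(s['p'],s['bbox'],np.percentile(Q,[2,50,98],axis=0).round(4).tolist())
    L=P[(abs(P[:,0]-.513)<.08)&(P[:,1]<-.17)&(P[:,1]>-.31)&(P[:,2]>.005)&(P[:,2]<.04)]
    L1=L[L[:,2]<.014]; print('lid',np.percentile(L1,[1,50,99],axis=0).round(4).tolist(),L[:,2].max())
save('b3.png',np.hstack([ims[0][60:330,150:470],ims[1][100:370,200:520]]))
E
```

```text
clock: 10.6
tool_pos: [0.5149, -0.2377, 0.1147]
eef_rot: [-0.0, 1.0, -0.002, 0.003]
force: [0.4, -0.5, 0.9]
grip_width: 0.0498
grasp_force: 0.0
top nut top 158 [ 0.4995881  -0.12900796  0.02161621] [ 0.52477909 -0.10410793  0.0286839 ] [ 0.51207106 -0.11595143  0.02625259]
0.64 [342.3, 226.8, 13.6, 17.7] [[0.5005, -0.1267, 0.0088], [0.5119, -0.1146, 0.0261], [0.5244, -0.1045, 0.0285]]
lid [[0.46, -0.2838, 0.0063], [0.5025, -0.224, 0.0093], [0.5664, -0.1834, 0.0122]] 0.03952751562653545
side nut top 111 [ 0.49919832 -0.12763226  0.02145363] [ 0.52533425 -0.10100669  0.02883867] [ 0.51244847 -0.11209598  0.0251892 ]
0.56 [325.6, 186.6, 13.0, 13.6] [[0.5007, -0.1249, 0.0098], [0.5114, -0.107, 0.0235], [0.5227, -0.1014, 0.0277]]
lid [[0.4605, -0.2877, 0.0056], [0.5069, -0.2315, 0.0084], [0.5662, -0.1909, 0.0117]] 0.038390709568559944
```

View pics/b3.png

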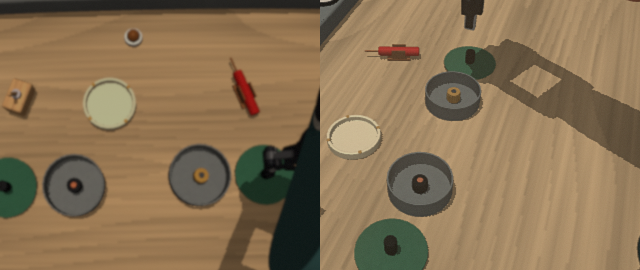

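The brass nut shows in the right tin at about (0.512, -0.115), with its top at z≈0.026 as expected. Both lids lie flat. Next I move over the nut.

```bash
python3 -m handwheel '[[[0,0,0],[0.5,25,0],50],[[0,0,0],[0.5,25,0],50],[[0,0,0],[0.5,25,0],50],[[0,0,0],[0.5,25,0],50],[[0,0,0],[0,22,0],50],[[0,0,0],[0,0,20],50],[[0,0,0],[0,0,20],50],[[0,0,0],[0,0,15],50],[[0,0,0],[0,0,0],50],[[0,0,0],[0,0,0],50]]'
```

```text
clock: 11.63
tool_pos: [0.5102, -0.1145, 0.0522]
eef_rot: [-0.0, 1.0, 0.0, -0.001]
force: [0.7, 0.6, 0.5]
grip_width: 0.05
grasp_force: 0.0
```

```bash
python3 -m handwheel '[[[0,0,0],[-1,0,15],50],[[0,0,0],[0,0,15],50],[[0,0,0],[0,0,8],50],[[0,0,0],[0,0,6],50],[[0,0,0],[0,0,0],50],[[0,0,0],[0,0,0],20],[[0,0,0],[0,0,0],20],[[0,0,0],[0,0,0],20],[[0,0,0],[0,0,0],20],[[0,0,0],[0,0,0],20],[[0,0,0],[0,0,0],20]]' 40
```

```text
clock: 12.55
tool_pos: [0.5125, -0.1149, 0.0104]
eef_rot: [-0.0, 1.0, -0.0, 0.001]
force: [-1.8, 0.9, 5.7]
grip_width: 0.0238
grasp_force: 39.3
```

```bash
python3 -m handwheel '[[[0,0,0],[0,0,-10],20],[[0,0,0],[0,0,-20],20],[[0,0,0],[0,0,-20],20],[[0,0,0],[0,0,-10],20],[[0,0,0],[-14,16.3,0],20],[[0,0,0],[-14,16.3,0],20],[[0,0,0],[-14,16.3,0],20],[[0,0,0],[-14,16.3,0],20],[[0,0,0],[-14,16.3,0],20],[[0,0,0],[-14,16.3,0],20],[[0,0,0],[-14,16.3,0],20],[[0,0,0],[-14,16.3,0],20],[[0,0,0],[-14,16.3,0],20],[[0,0,0],[-14,16.3,0],20],[[0,0,0],[0,0,0],20],[[0,0,0],[0,0,0],20]]'
python3 - <<'E'
from h import *
im,d=env.capture('side')
save('s4.png',cv2.resize(im[120:330,140:420],None,fx=2,fy=2))
for s in env.silhouettes('side','nut_center')[:2]:
    Q=cloud('side',d,s['region']); print(s['p'],s['bbox'],np.percentile(Q,[2,50,98],axis=0).round(4).tolist())
E
```

```text
clock: 13.88
tool_pos: [0.652, 0.049, 0.0691]
eef_rot: [-0.001, 1.0, -0.0, -0.0]
force: [-0.7, -0.1, -1.8]
grip_width: 0.0239
grasp_force: 39.4
0.45 [233.2, 318.1, 77.9, 69.1] [[0.4477, 0.1897, 0.0006], [0.4958, 0.2448, 0.0085], [0.5494, 0.291, 0.0358]]
```

View pics/s4.png

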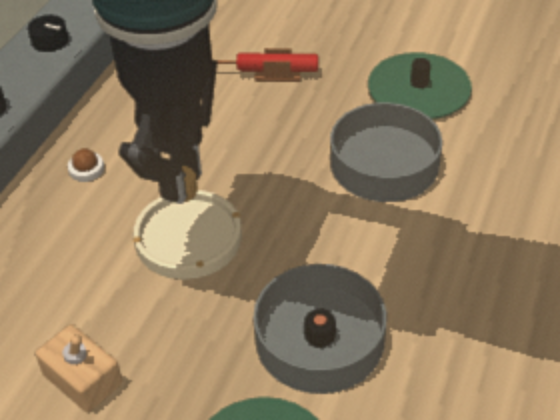

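The nut is held between the pads (crop 188,183) above the dish, and the right tin is empty. I'll lower it gently.

```bash
python3 -m handwheel '[[[0,0,0],[0,0,15],20],[[0,0,0],[0,0,15],20],[[0,0,0],[0,0,12],20],[[0,0,0],[0,0,8],20],[[0,0,0],[0,0,4],20],[[0,0,0],[0,0,2],20],[[0,0,0],[0,0,0],20],[[0,0,0],[0,0,0],20]]'
```

```text
clock: 14.65
tool_pos: [0.6521, 0.0484, 0.0135]
eef_rot: [-0.0, 1.0, 0.0, 0.0]
force: [0.2, 0.3, -0.9]
grip_width: 0.0239
grasp_force: 39.4
```

```bash
python3 -m handwheel '[[[0,0,0],[0,0,1],20],[[0,0,0],[0,0,0.5],20],[[0,0,0],[0,0,0],20],[[0,0,0],[0,0,0],30],[[0,0,0],[0,0,0],40],[[0,0,0],[0,0,0],46],[[0,0,0],[0,0,0],46],[[0,0,0],[0,0,0],46],[[0,0,0],[0,0,-8],46],[[0,0,0],[0,0,-15],46],[[0,0,0],[0,0,-25],46],[[0,0,0],[0,0,-30],46],[[0,0,0],[0,0,-30],46],[[0,0,0],[0,0,0],46],[[0,0,0],[0,0,0],46]]'
python3 - <<'E'
from h import *
im,d=env.capture('side')
save('s5.png',im)
for s in env.silhouettes('side','nut_center')[:3]:
    Q=cloud('side',d,s['region']); print(s['p'],s['bbox'],np.percentile(Q,[2,50,98],axis=0).round(4).tolist())
E
```

```text
clock: 15.9
tool_pos: [0.6529, 0.0484, 0.1235]
eef_rot: [-0.0, 1.0, 0.0, 0.002]
force: [-0.9, -0.9, -0.5]
grip_width: 0.0458
grasp_force: 0.0
0.45 [225.0, 227.0, 16.3, 13.9] [[0.6394, 0.0404, 0.0069], [0.6492, 0.056, 0.0258], [0.6626, 0.0636, 0.0296]]
```

View pics/s5.png

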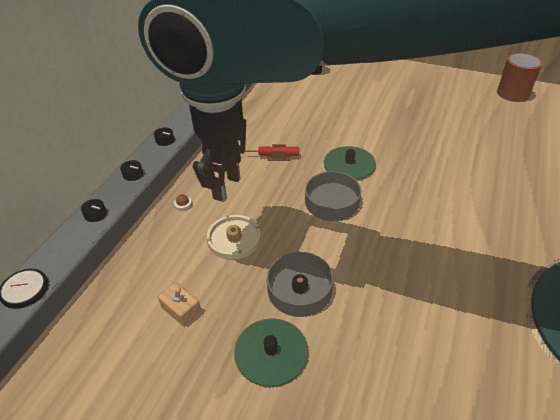

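The nut stands upright in the dish at (233,233). Both lids lie flat at (271,351) and (350,162), both tins are open, and the gripper is clear.

```bash
python3 -c "
from station import env
print(env.hand_in())"
```

```text
the job is handed in; nothing more can be done
None
```

The job is handed in at about 16 s of 64 s: both lids lie flat beside their open tins and the brass nut stands in the dish, though the hand-in returned no verdict.

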